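# Snap the end cap home on a filter cartridge

## Task

One of the two white filter cartridges has a blue end cap that is only started and stands proud: take the orange-handled seating tool out of its stand, set its foot centred and upright on that cap and press straight down, gently and with less than 30 newtons, until the cap clicks fully home against the cartridge rim. Then put the tool back in its stand, standing upright. Press the cap only with the tool, leave the cartridge that is already closed alone, and do not disturb the other things on the bench.

Things in the scene. Friction and masses are not known exactly. Their poses are not given: they have to be found in the camera images.
- seater_grip (a point): centre of the orange grip of the seating tool, on its axis, 85 mm above the flat underside of its foot. The tool is a round upright punch 120 mm tall, 0.11 to 0.23 kg: foot disc 32 mm in diameter and 13 mm tall, shaft 18 mm in diameter, guard flange 39 mm in diameter from 50 to 56 mm above the underside, grip 29 mm in diameter from 56 to 120 mm. Any yaw is as good as another. z points up along the tool
- seater_foot (a point): centre of the flat underside of the seating tool's foot; z points up along the tool
- stand_seat (a point): centre of the floor of the round recess in the green tool stand (84 mm square, fixed); the recess is about 43 mm in diameter and 14 mm deep, its floor 6 mm above the bench. The tool starts in it
- cap_top (a point): centre of the flat top of the blue end cap that stands proud. Its head is 46 mm in diameter and 6 mm thick; the spigot under it is already in the cartridge. The cap is loose, held only by the snap-fit; z points up along its axis
- cap_under (a point): centre of the underside of the head of that same cap, 6 mm below cap_top; it stands about 11 mm above cartridge_rim at the start and meets it (0 mm) when home. Part of the way down, the snap resists, then gives way suddenly and the cap jumps the rest of the way home
- cartridge_rim (a point): centre of the upper rim of the open cartridge, a white tube 56 mm wide, rim 92 mm above the bench when unloaded, in a grey collar on a fixed 96 mm square base. It is sprung: it sinks under pressing and rises again; a hidden stop, set differently each time, ends the sinking hard between 5 and 17 mm. So the height at which the cap snaps must be felt; the snap gives way at very roughly 10 to 22 N
- closed_top (a point): centre of the top of the blue cap on the other cartridge, which is already closed and to be left alone: it looks the same (same 96 mm base, 56 mm tube) but its cap lies on the rim, top 98 mm above the bench
- conical_flask: clear conical flask, 68 mm wide and 127 mm tall, bystander; origin at the centre of its underside
- amber_bottle: amber bottle with black cap, 69 mm wide and 142 mm tall, bystander; origin at the centre of its underside
- small_beaker: small clear beaker, 60 mm wide and 71 mm tall, bystander; origin at the centre of its underside
- grey_stopper: grey rubber stopper, 28 mm wide and 22 mm tall, bystander; origin at the centre of its underside
- blue_marker: blue marker pen 130 mm long, 13 mm thick, lying, bystander
- seater: the seating tool itself; origin as seater_foot
- cap: the proud cap itself; origin as cap_under
- closed_nest: base, cartridge and cap of the already closed one, all one fixed piece; origin at the centre of the underside of its base
Mind the look-alikes: they are no part of the job. What is shaped like the seater but yellow is not meant.

How it is judged:
By the outcome, as a careful person would: the job done as asked, in the order asked, and still so for the second after the job is handed in, with the robot touching nothing.
It also fails if it takes over 64 s, if anything falls off the work surface, if the arm or the gripper's body presses on something with over 40 N, if the wrist force passes 120 N, or if a joint passes its speed limit or range.

## Robot

A 6-joint arm with a two-finger parallel gripper is mounted at the origin on a cart in front of the work surface, level with it; the furniture and walls round the work are solid. World frame = base frame: x ahead of the robot, y to its left, z up, the work surface at z = 0. Lengths are in m, angles in rad, forces in N, time in s.
With the tool pointing down it reaches from about 0.3 to 0.875 m from the base axis. Payload 4.2 kg.
Tool frame: the origin (TCP) lies between the finger pads; the fingertips stand ahead of it and the grasp point (between the pads) lies 5 mm behind it (manip.tip_reach is the z of the fingertips in the tool frame, in m); z points along the fingers, y is the line along which they close (so a half turn about z gives the same grasp; the last joint's range is limited). The gripper opens to 85 mm and grips with 20 to 120 N. Pads are 22 mm wide; open, the fingers measure 114 mm over their backs; the gripper's body (76 mm by 85 mm) begins 54 mm behind the grasp point. The pads swing forward as they close: fully open they stand 13 mm farther back than shut.
Start: joints at [1.164, 0.32, 1.565, -0, 1.257, -0.02], TCP at [0.217, 0.533, 0.245] pointing down, gripper open.
Joint ranges: [-3.11, 3.11], [-0.84, 2.01], [0.21, 2.61], [-1.34, 4.49], [0.05, 2.63], [-2.56, 2.56]. Speed limits (rad/s): [2.57, 2.57, 3.14, 3.14, 3.14, 3.14].

## Interface

Orientations are given as a unit quaternion [x, y, z, w].
In Python, from workcell import telemetry, viewer, manip gives the robot as it stands.
- The arm moves only by the shell command python3 -m inch 'ROWS' [OPENING] [FORCE]. ROWS is JSON, a list of rows, each a list of 6 numbers: the shift along the tool's x, y, z in cm, then the turn, a rotation vector about the tool's x, y, z in rad. In form: [[dx, dy, dz, ax, ay, az], ...]. A call has 1 to 8 rows; each row is the pose to reach, as a shift and turn from the pose commanded when the call began, along the tool's axes at that moment; what a row does not reach only later rows make up. A row lasts 1/12 s, in which the tool goes at most 41.7 mm and 7.16 degrees, less where a joint would pass 70% of its speed; a pose out of reach is approached as far as the arm can. A call with a gripper value outside its range is refused whole. OPENING is the opening, from 0 (shut) to 1 (fully open), set as the call begins (- or left out, the last holds). The fingers move at their own pace and stop on an object; FORCE is the grip in N (left out, the last holds). Time passes only in rows, so rows that repeat a pose let the fingers close. It gives the time, the measured TCP pose, the force, the opening and the grip force at its end, in the units of the state.
- telemetry.get_state(): the state, without advancing time (a new reading comes with each control period).
- viewer.capture(name): name is "scene" or "top" or "wrist"; returns a dict with "frame" (420x560x3 uint8, red, green, blue), "K" (3x3 intrinsics, pixels), "distortion" ([k1, k2, p1, p2, k3] as OpenCV has them; the pictures are not rectified), "cam_to_world" (4x4, takes a point from camera to world coordinates). Camera axes: x right, y down, z forward; pixel columns grow to the right and rows downward; lengths in m; the calibration is good to about 2 mm. A picture is of the moment at which its call begins. There is no depth.
- manip.hand_in(): hands the job in; it is judged then, once.
The state is a dict: "time": time; "joint_positions": joint angles; "joint_vel": joint speeds; "joint_torque": joint torques, N m; "position": TCP position; "tool_rot": TCP orientation; "force": force on the tool from outside, world axes, zero at the start; "moment": the same for the moment, N m; "opening": finger opening in m; "grasp_force": force on a finger pad.
Only numpy, scipy, OpenCV 4.12 (cv2) and the standard library are available. Lean on these libraries where they do the work, as an engineer would, in place of code of your own. Each camera call takes 0.05 s, during which the arm holds its last target. There are 200 camera calls.

## Working session

There is one attempt and no reset: what is moved stays moved. The work goes in short steps, Python scripts to look and compute and a shell command to move; the robot and the scene stay as the last step left them, time stands still between calls to the robot, and variables do not carry over. Pictures are saved under pics/ and viewed, at most 10 in all, crops included, and the job is handed in when it is done.

```bash
mkdir -p pics; ls; cat > h.py <<'E'
import numpy as np, cv2
from workcell import telemetry, viewer, manip
from scipy.spatial.transform import Rotation as R
def cap(n,save=None):
    c=viewer.capture(n); c={k:(np.array(v) if k!='frame' else v) for k,v in c.items()}
    if save: cv2.imwrite('pics/'+save,c['frame'][:,:,::-1])
    return c
def ray(c,px):
    p=cv2.undistortPoints(np.array([[px]],float),c['K'],c['distortion'])[0,0]
    T=c['cam_to_world']; d=T[:3,:3]@np.array([p[0],p[1],1]); return T[:3,3],d
def onz(c,px,z):
    o,d=ray(c,px); return o+d*(z-o[2])/d[2]
def proj(c,P):
    T=np.linalg.inv(c['cam_to_world']); 
    return cv2.projectPoints(np.array([P],float),cv2.Rodrigues(T[:3,:3])[0],T[:3,3],c['K'],c['distortion'])[0][0,0]
def blobs(c,lo,hi,amin=60):
    m=cv2.inRange(cv2.cvtColor(c['frame'],cv2.COLOR_RGB2HSV),np.array(lo),np.array(hi))
    n,l,s,ce=cv2.connectedComponentsWithStats(m)
    return [(s[i].tolist(),ce[i].round(1).tolist()) for i in range(1,n) if s[i,4]>=amin]
E
python3 - <<'E'
from h import *
s=telemetry.get_state()
print({k:np.round(v,4).tolist() for k,v in s.items()}, manip.tip_reach)
a=cap('scene');b=cap('top')
cv2.imwrite('pics/a.png',a['frame'][:,:,::-1]); cv2.imwrite('pics/b.png',b['frame'][:,:,::-1])
for c in(a,b):
    print(c['cam_to_world'].round(3).tolist(),c['K'][0,0])
    print('blue',blobs(c,(95,90,50),(125,255,255)));print('orange',blobs(c,(3,120,100),(20,255,255)));print('yel',blobs(c,(21,120,100),(35,255,255)));print('green',blobs(c,(40,70,40),(85,255,255)))
E
```

```text
pics
{'time': 0.0, 'joint_positions': [1.164, 0.3203, 1.5657, -0.0001, 1.2574, -0.02], 'joint_vel': [-0.0021, 0.0004, 0.0005, 0.001, -0.0016, 0.0016], 'joint_torque': [0.0007, -41.5511, -23.417, 0.0001, 0.0077, 0.0], 'position': [0.2167, 0.5321, 0.2445], 'tool_rot': [0.1922, 0.9814, -0.0009, -0.0002], 'force': [-0.6834, -0.6957, 0.7232], 'moment': [0.0345, -0.0224, -0.002], 'grasp_force': 0.0, 'opening': 0.0856} 0.014
[[0.738, -0.307, 0.601, -0.251], [-0.675, -0.316, 0.667, -0.89], [-0.015, -0.898, -0.44, 0.649], [0.0, 0.0, 0.0, 1.0]] 483.2619912143355
blue [([194, 192, 17, 9, 119], [202.3, 195.6]), ([264, 205, 19, 12, 172], [273.0, 210.1]), ([137, 207, 41, 10, 179], [156.6, 211.4])]
orange [([302, 127, 27, 35, 651], [316.0, 144.0]), ([245, 149, 49, 45, 1240], [269.2, 170.1]), ([293, 154, 35, 18, 224], [312.7, 161.7]), ([294, 164, 18, 15, 120], [299.8, 171.2]), ([302, 236, 14, 25, 273], [308.1, 248.9]), ([483, 266, 55, 76, 2170], [510.9, 308.2]), ([366, 271, 35, 53, 1292], [383.0, 298.9])]
yel [([285, 261, 19, 55, 735], [294.3, 287.7])]
green [([427, 184, 36, 17, 245], [444.8, 191.8]
[... 185 characters left out ...]
e [([112, 75, 12, 41, 256], [117.3, 94.6]), ([275, 194, 14, 14, 162], [281.5, 200.7]), ([200, 221, 15, 13, 151], [207.0, 227.0]), ([137, 236, 41, 28, 279], [156.7, 250.1])]
orange [([151, 28, 66, 65, 1912], [183.6, 51.7]), ([277, 99, 16, 10, 86], [284.7, 104.0]), ([188, 105, 28, 34, 462], [203.2, 123.6]), ([158, 115, 29, 32, 533], [173.8, 132.5]), ([453, 144, 20, 22, 213], [460.1, 153.4]), ([461, 158, 25, 23, 277], [474.4, 170.6]), ([396, 205, 23, 22, 258], [406.4, 217.6]), ([85, 239, 13, 13, 84], [91.1, 244.6])]
yel [([355, 248, 20, 16, 226], [364.5, 255.7])]
green [([171, 63, 41, 22, 440], [192.9, 74.5]), ([416, 130, 31, 30, 398], [431.4, 144.2]), ([322, 205, 37, 37, 618], [338.8, 223.2])]
```

View pics/a.png

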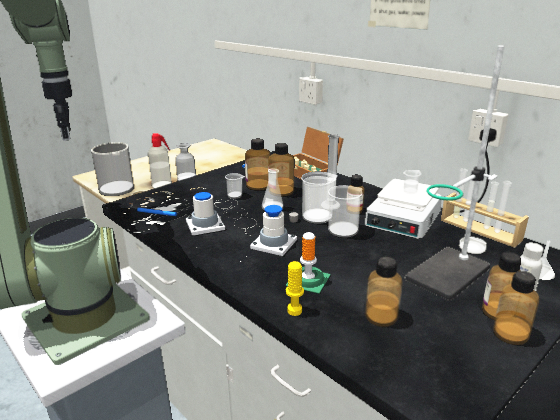

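View pics/b.png

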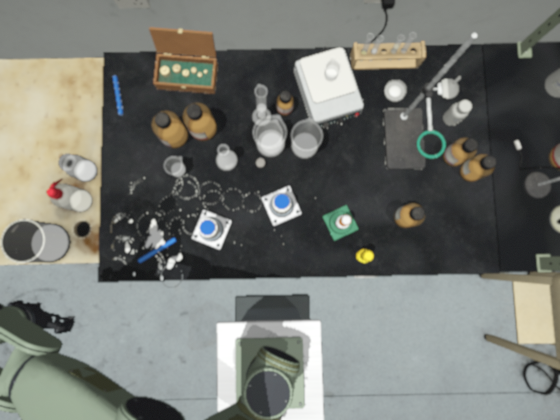

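The orange seater stands in the green stand at scene (308,249), top (343,222). The yellow look-alike is at scene (295,288), top (365,256). There are two candidate cartridges: A at scene (203,197), top (207,227), and B at scene (273,211), top (281,201). B seems to show a gap under its cap, so I'll measure both and check in a crop.

```bash
python3 - <<'E'
from h import *
a=cap('scene');b=cap('top')
cr=a['frame'][175:265,170:340,::-1]; cv2.imwrite('pics/c.png',cv2.resize(cr,None,fx=4.6,fy=4.6,interpolation=cv2.INTER_CUBIC))
cr=b['frame'][180:275,180:390,::-1]; cv2.imwrite('pics/d.png',cv2.resize(cr,None,fx=3.8,fy=3.8,interpolation=cv2.INTER_CUBIC))
def tri(pa,pb):
    o1,d1=ray(a,pa);o2,d2=ray(b,pb);d1/=np.linalg.norm(d1);d2/=np.linalg.norm(d2)
    t=np.linalg.lstsq(np.c_[d1,-d2],o2-o1,rcond=None)[0];p,q=o1+d1*t[0],o2+d2*t[1];return ((p+q)/2).round(4),np.linalg.norm(p-q).round(4)
for nm,pa,pb in(('A',(202.5,196),(207,227)),('B',(273,210.3),(281.5,200.7))):
    print(nm,tri(pa,pb))
    for z in(.098,.109): print(z,onz(b,pb,z).round(4),onz(a,pa,z).round(4))
for c in(a,b):
    for lo,hi in(((3,120,100),(20,255,255)),((21,120,100),(35,255,255)),((60,70,30),(90,255,255))):print(blobs(c,lo,hi,20))
print(onz(b,(365,256),.1), onz(b,(339.5,223),.02),onz(b,(343,219),.12))
E
```

```text
A (array([0.4347, 0.1724, 0.0963]), np.float64(0.0022))
0.098 [0.4355 0.1715 0.098 ] [0.4317 0.1698 0.098 ]
0.109 [0.4346 0.1697 0.109 ] [0.4181 0.1487 0.109 ]
B (array([ 0.5058, -0.0469,  0.1035]), np.float64(0.0039))
0.098 [ 0.5081 -0.0482  0.098 ] [ 0.5116 -0.0375  0.098 ]
0.109 [ 0.5066 -0.0481  0.109 ] [ 0.4964 -0.0545  0.109 ]
[([302, 127, 27, 35, 655], [316.0, 144.0]), ([338, 138, 5, 21, 55], [339.3, 145.9]), ([246, 149, 48, 45, 1190], [268.8, 170.3]), ([293, 154, 35, 18, 224], [312.7, 161.7]), ([277, 164, 11, 8, 38], [282.3, 167.3]), ([294, 164, 18, 15, 121], [299.8, 171.2]), ([302, 236, 14, 25, 273], [308.1, 248.9]), ([483, 266, 55, 76, 2174], [510.9, 308.2]), ([367, 271, 34, 53, 1306], [383.2, 298.9])]
[([285, 261, 19, 55, 734], [294.3, 287.7])]
[([427, 184, 36, 16, 240], [444.8, 191.7]), ([302, 266, 29, 28, 441], [315.4, 281.0])]
[([151, 29, 66, 64, 1907], [183.7, 51.7]), ([277, 99, 16, 10, 88], [284.7, 104.0]), ([188, 107, 28, 31, 458], [203.2, 123.6]), ([158, 115, 29, 32, 532], [173.8, 132.6]), ([453, 144, 19, 22, 212], [460.0, 153.4]), ([550, 151, 9, 16, 48], [553.0, 159.7]), ([461, 158, 25, 23, 279], [474.5, 170.6]), ([396, 205, 24, 22, 261], [406.4, 217.6]), ([85, 238, 13, 14, 86], [91.0, 244.5])]
[([355, 248, 20, 16, 226], [364.5, 255.7])]
[([163, 62, 13, 6, 29], [169.2, 63.2]), ([171, 63, 41, 22, 443], [192.9, 74.5]), ([416, 130, 31, 30, 396], [431.5, 144.1]), ([322, 205, 37, 37, 616], [338.8, 223.2])]
[ 0.34098119 -0.28579609  0.1       ] [ 0.44466911 -0.22724423  0.02      ] [ 0.44801209 -0.22355273  0.12      ]
```

View pics/c.png

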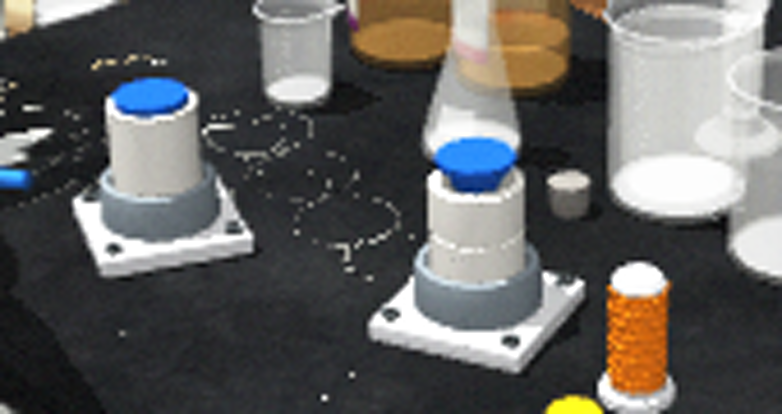

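View pics/d.png

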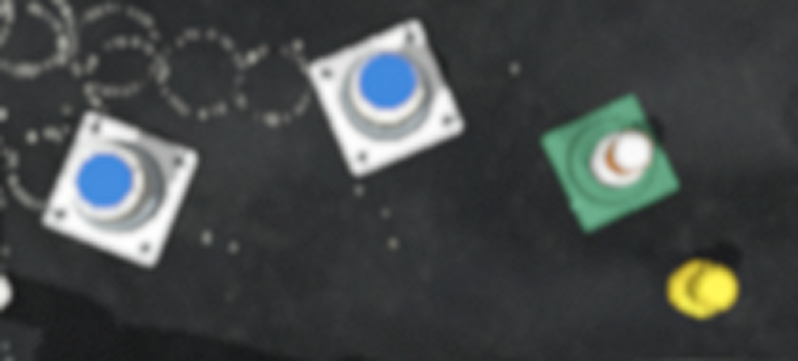

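The enlarged crop confirms B. Its spigot shows under the cap at scene (273,211), and its triangulated height is about 0.104–0.109 m. A's cap lies flat on the rim at 0.096 m, so A is the closed one. The orange seater is at about (0.448, -0.224). Next I'll hover over the tool and refine with the wrist camera.

```bash
cat >> h.py <<'E'
def delta(p,yang=None,upright=True):
    """row (cm, rotvec) from the present pose to TCP p, tool y axis at yang deg"""
    s=telemetry.get_state(); r=R.from_quat(s['tool_rot']); M=r.as_matrix()
    if yang is None: yang=np.degrees(np.arctan2(M[1,1],M[0,1]))
    a=np.radians(yang); y=np.array([np.cos(a),np.sin(a),0]); z=np.array([0,0,-1.]); x=np.cross(y,z)
    rv=(r.inv()*R.from_matrix(np.c_[x,y,z])).as_rotvec()
    print('row',(M.T@(np.array(p)-s['position'])*100).round(2).tolist()+rv.round(3).tolist(),'yang',round(yang,1))
E
python3 - <<'E'
from h import *
b=cap('top')
print(onz(b,(346.3,220.3),.126).round(4), onz(b,(340.5,223.2),.02).round(4))
delta((0.44,-0.22,0.27),-26.6)
E
```

```text
[ 0.4435 -0.2319  0.126 ] [ 0.444  -0.2303  0.02  ]
row [-49.05, -61.26, -2.46, -0.001, 0.001, 1.648] yang -26.6
```

```bash
for i in 1; do python3 -m inch '[[-49,-61.3,-2.5,0,0,1.648],[-49,-61.3,-2.5,0,0,1.648],[-49,-61.3,-2.5,0,0,1.648],[-49,-61.3,-2.5,0,0,1.648],[-49,-61.3,-2.5,0,0,1.648],[-49,-61.3,-2.5,0,0,1.648],[-49,-61.3,-2.5,0,0,1.648],[-49,-61.3,-2.5,0,0,1.648]]' 1; done
python3 -c "
from h import *
delta((0.4435,-0.231,0.27),-26.6)"
```

```text
time: 0.92
position: [0.3113, 0.2112, 0.2561]
tool_rot: [0.641, 0.767, 0.0, 0.0]
force: [1.3, -0.3, 0.5]
opening: 0.0856
grasp_force: 0.0
row [-45.86, 5.15, -1.39, 0.001, -0.0, 0.643] yang -26.6
```

```bash
python3 -m inch '[[-45.9,5.2,-1.4,0,0,0.643],[-45.9,5.2,-1.4,0,0,0.643],[-45.9,5.2,-1.4,0,0,0.643],[-45.9,5.2,-1.4,0,0,0.643],[-45.9,5.2,-1.4,0,0,0.643],[-45.9,5.2,-1.4,0,0,0.643],[-45.9,5.2,-1.4,0,0,0.643],[-45.9,5.2,-1.4,0,0,0.643]]'
python3 -c "
from h import *
delta((0.4435,-0.231,0.27),-26.6)"
```

```text
time: 1.58
position: [0.4088, -0.1078, 0.2663]
tool_rot: [0.85, 0.527, 0.0, 0.0]
force: [0.9, 0.6, 0.2]
opening: 0.0854
grasp_force: 0.0
row [-9.5, 8.58, -0.37, 0.001, -0.0, 0.004] yang -26.6
```

```bash
python3 -m inch '[[-9.5,8.6,-0.4,0,0,0.004],[-9.5,8.6,-0.4,0,0,0.004],[-9.5,8.6,-0.4,0,0,0.004],[-9.5,8.6,-0.4,0,0,0.004],[-9.5,8.6,-0.4,0,0,0.004],[-9.5,8.6,-0.4,0,0,0.004]]'
python3 - <<'E'
from h import *
delta((0.4435,-0.231,0.27),-26.6)
w=cap('wrist','w1.png')
print(w['cam_to_world'].round(3).tolist())
print('or',blobs(w,(3,120,80),(20,255,255)),'gr',blobs(w,(55,60,30),(95,255,255),300))
for P in((.4435,-.2319,.126),(.444,-.2303,.02)):print(proj(w,P))
E
```

```text
time: 2.08
position: [0.4434, -0.2284, 0.2695]
tool_rot: [0.851, 0.526, -0.0, -0.001]
force: [-0.8, 0.0, -0.5]
opening: 0.0854
grasp_force: 0.0
row [-0.23, 0.13, -0.05, -0.002, -0.001, 0.0] yang -26.6
[[0.895, -0.422, -0.146, 0.481], [-0.447, -0.847, -0.29, -0.153], [-0.001, 0.324, -0.946, 0.399], [0.0, 0.0, 0.0, 1.0]]
or [([279, 175, 30, 20, 308], [292.6, 182.7]), ([346, 284, 44, 61, 1127], [365.8, 321.1]), ([512, 321, 36, 26, 255], [525.8, 330.7])] gr [([243, 121, 102, 82, 3449], [293.0, 161.9]), ([28, 256, 25, 36, 335], [40.4, 271.4]), ([0, 269, 26, 39, 764], [11.2, 289.7])]
[290.01373076 207.74115179]
[289.23395919 177.51493593]
```

View pics/w1.png

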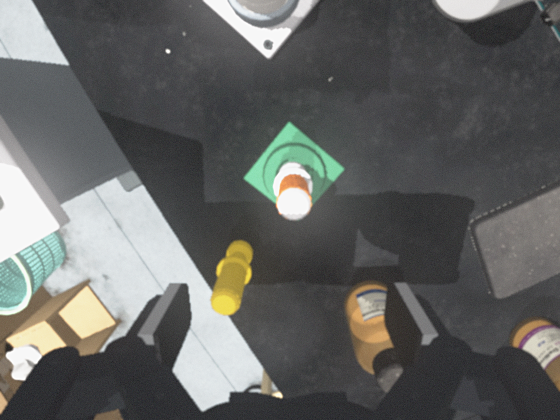

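```bash
python3 - <<'E'
from h import *
w=cap('wrist');b=cap('top')
print(w['K'][0,0])
wt=blobs(w,(0,0,170),(180,60,255),100)
print([x for x in wt if 270<x[1][0]<320 and 150<x[1][1]<230])
print([x for x in blobs(b,(0,0,170),(180,70,255),20) if 330<x[1][0]<360 and 200<x[1][1]<240])
print('wrist top',onz(w,(294,205),.126).round(4),'topcam',onz(b,(346.3,220.3),.126).round(4))
for c in(w,b):
    m=cv2.inRange(cv2.cvtColor(c['frame'],cv2.COLOR_RGB2HSV),(55,60,30),(95,255,255))
    n,l,s,ce=cv2.connectedComponentsWithStats(m)
    i=[i for i in range(1,n) if s[i,4]>300 and np.hypot(*(ce[i]-((293,162) if c is w else (339,223))))<15][0]
    pts=np.argwhere(l==i)[:,::-1]
    W=np.array([onz(c,p,.02)[:2] for p in pts],np.float32)
    print(cv2.minAreaRect(W))
E
python3 - <<'E'
import cv2
im=cv2.imread('pics/w1.png')[110:240,230:360]
cv2.imwrite('pics/w1c.png',cv2.resize(im,None,fx=4.5,fy=4.5,interpolation=cv2.INTER_CUBIC))
E
```

```text
345.89070304552826
[([273, 162, 40, 59, 1399], [292.6, 192.7])]
[]
wrist top [ 0.4475 -0.2307  0.126 ] topcam [ 0.4435 -0.2319  0.126 ]
((0.4502747058868408, -0.22772027552127838), (0.08225835859775543, 0.08231357485055923), 23.91773223876953)Traceback (most recent call last):
  File "<stdin>", line 11, in <module>
IndexError: list index out of range
```

View pics/w1c.png

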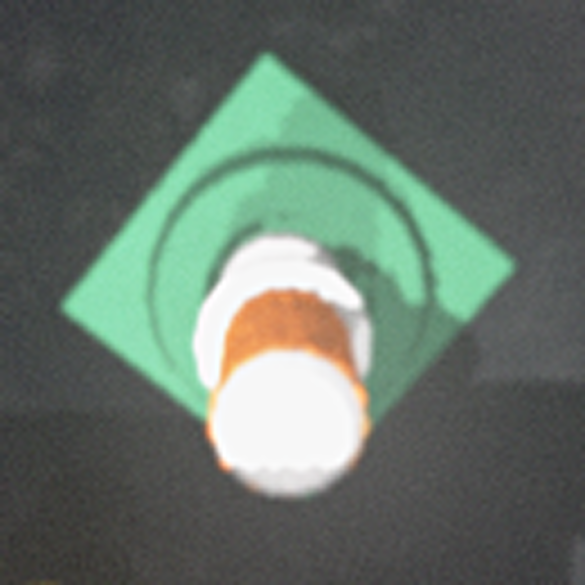

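The wrist view has the tool top at about (294,204), with the stand behind it and the yellow tool clear at (230,285). The wrist and top cameras differ by 4–7 mm, so I'll descend halfway and measure again.

```bash
python3 -c "
from h import *
delta((0.4465,-0.231,0.16),-26.6)"; python3 -m inch '[[-0.1,0.4,3.5,0,0,0],[-0.1,0.4,7,0,0,0],[-0.1,0.4,11,0,0,0],[-0.1,0.4,11,0,0,0],[-0.1,0.4,11,0,0,0]]'
python3 - <<'E'
from h import *
w=cap('wrist','w2.png');a=cap('scene');b=cap('top')
s=telemetry.get_state();print(s['position'])
def sat(c,lo,hi,near,r):
    m=cv2.inRange(cv2.cvtColor(c['frame'],cv2.COLOR_RGB2HSV),lo,hi)
    n,l,st,ce=cv2.connectedComponentsWithStats(m)
    i=min((i for i in range(1,n) if st[i,4]>100),key=lambda i:np.hypot(*(ce[i]-near)));return st[i],ce[i],np.argwhere(l==i)[:,::-1]
for nm,c,lo,near in(('w',w,(55,50,30),(290,150)),('a',a,(60,50,30),(315,281)),('b',b,(55,50,30),(339,223))):
    st,ce,p=sat(c,lo,(95,255,255),near,0)
    W=np.array([onz(c,q,.02)[:2] for q in p],np.float32);print(nm,st.tolist(),cv2.minAreaRect(W),proj(c,(.447,-.23,.126)))
for P in((.447,-.23,.126),):print(proj(w,P))
E
```

```text
row [-0.19, 0.44, 11.01, -0.0, -0.0, 0.003] yang -26.6
time: 2.65
position: [0.4461, -0.23, 0.1594]
tool_rot: [0.85, 0.527, -0.001, -0.002]
force: [-0.1, -0.3, -0.2]
opening: 0.0857
grasp_force: 0.0
[ 0.44863965 -0.23191461  0.16268369]
w [225, 130, 136, 111, 6345] ((0.4509178400039673, -0.22652699053287506), (0.08125486969947815, 0.08099117130041122), 23.873584747314453) [289.79069531 265.19731757]
a [302, 266, 29, 28, 446] ((0.44227713346481323, -0.25434309244155884), (0.10166939347982407, 0.05861194431781769), 23.169445037841797) [308.99690693 234.35718665]
b [322, 209, 17, 21, 197] ((0.46398863196372986, -0.19261489808559418), (0.03980731591582298, 0.068722203373909), 64.89385986328125) [345.57611581 219.10925479]
[289.79069531 265.19731757]
```

View pics/w2.png

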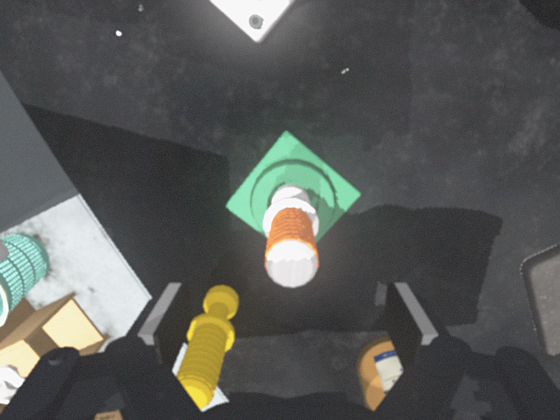

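The wrist view shows the tool top at about (292,262), close to the predicted (290,265), and the fingers straddle it. I'll make a small correction, descend and grasp.

```bash
python3 -m inch '[[0.3,0.2,3.5,0,0,0],[0.3,0.2,6.5,0,0,0],[0.3,0.2,7.4,0,0,0],[0.3,0.2,7.4,0,0,0],[0.3,0.2,7.4,0,0,0]]' && python3 -m inch '[[0,0,0,0,0,0],[0,0,0,0,0,0],[0,0,0,0,0,0],[0,0,0,0,0,0],[0,0,0,0,0,0],[0,0,0,0,0,0],[0,0,0,0,0,0],[0,0,0,0,0,0]]' 0 80
python3 -m inch '[[0,0,0,0,0,0],[0,0,0,0,0,0],[0,0,0,0,0,0],[0,0,0,0,0,0]]'; python3 -c "
from h import *
s=telemetry.get_state();print(s['force'],s['moment'],s['position'])"
```

```text
time: 3.22
position: [0.4512, -0.2303, 0.0876]
tool_rot: [0.85, 0.526, 0.001, 0.001]
force: [0.3, -0.5, 0.7]
opening: 0.0856
grasp_force: 0.0
time: 3.88
position: [0.4503, -0.2298, 0.0868]
tool_rot: [0.85, 0.526, 0.0, 0.0]
force: [-1.7, 1.1, 6.2]
opening: 0.0277
grasp_force: 78.0
time: 4.22
position: [0.4502, -0.2298, 0.0868]
tool_rot: [0.85, 0.526, 0.0, 0.0]
force: [-1.7, 0.7, 6.2]
opening: 0.0275
grasp_force: 78.0
[-1.65893047  0.74638386  6.17992471] [0.11197155 0.2280146  0.00703039] [ 0.45023306 -0.2298127   0.08680153]
```

```bash
python3 -m inch '[[0,0,-1,0,0,0],[0,0,-2.5,0,0,0],[0,0,-5.5,0,0,0],[0,0,-9,0,0,0],[0,0,-13,0,0,0],[0,0,-15,0,0,0],[0,0,-15,0,0,0],[0,0,-15,0,0,0]]'
python3 - <<'E'
from h import *
w=cap('wrist','w3.png')
s=telemetry.get_state();print(s['force'],s['moment'],s['position'])
b=cap('top')
# stand recess centre now that it is empty
m=cv2.inRange(cv2.cvtColor(w['frame'],cv2.COLOR_RGB2HSV),(55,50,30),(95,255,255))
n,l,st,ce=cv2.connectedComponentsWithStats(m)
for i in range(1,n):
    if st[i,4]>800:
        W=np.array([onz(w,q,.02)[:2] for q in np.argwhere(l==i)[:,::-1]],np.float32);print(st[i],cv2.minAreaRect(W))
delta((.5066,-.048,.26))
E
```

```text
time: 4.88
position: [0.4502, -0.2298, 0.237]
tool_rot: [0.85, 0.526, 0.001, 0.001]
force: [-0.7, 1.0, -2.7]
opening: 0.0274
grasp_force: 78.8
[-0.17401405 -0.13843519 -2.88692377] [ 0.0077528   0.04450928 -0.02852705] [ 0.44939197 -0.22931875  0.23535553]
[ 232  125  111   95 5981] ((0.45070329308509827, -0.22733525931835175), (0.08297261595726013, 0.08336273580789566), 23.659536361694336)
[   9  236   49   63 1502] ((0.13603423535823822, -0.17979702353477478), (0.09347349405288696, 0.04415082558989525), 14.422410011291504)
row [18.78, -2.95, -2.54, -0.004, -0.0, -0.0] yang -26.5
```

View pics/w3.png

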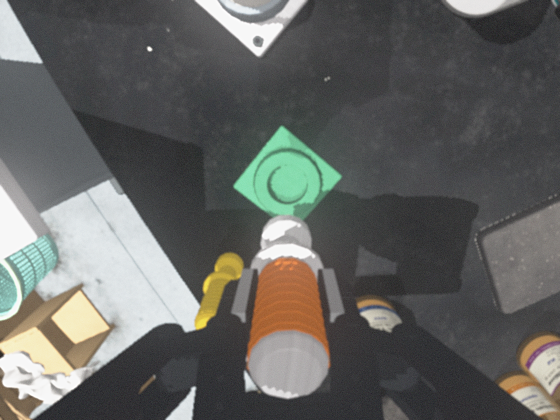

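The tool is held upright in the wrist view, with its foot at (286,232). The empty recess shows at (288,182), giving a wrist-frame stand centre of (0.4507, -0.2273). I'll move part of the way to the cartridge and measure the cap in the wrist view.

```bash
python3 -m inch '[[3,-0.5,-0.5,0,0,0],[7,-1.5,-1.5,0,0,0],[10,-2.5,-2,0,0,0],[12,-3,-2.5,0,0,0],[12,-3,-2.5,0,0,0],[12,-3,-2.5,0,0,0],[12,-3,-2.5,0,0,0]]'
cat >> h.py <<'E'
def ell(c,lo,hi,near,z,amin=150,show=True):
    m=cv2.inRange(cv2.cvtColor(c['frame'],cv2.COLOR_RGB2HSV),np.array(lo),np.array(hi))
    m=cv2.morphologyEx(m,cv2.MORPH_CLOSE,np.ones((3,3)))
    n,l,st,ce=cv2.connectedComponentsWithStats(m)
    i=min((i for i in range(1,n) if st[i,4]>amin),key=lambda i:np.hypot(*(ce[i]-near)))
    ct=max(cv2.findContours((l==i).astype(np.uint8),cv2.RETR_EXTERNAL,cv2.CHAIN_APPROX_NONE)[0],key=len)[:,0]
    W=np.array([onz(c,q,z)[:2] for q in ct],np.float32)
    (x,y),r=cv2.minEnclosingCircle(W)
    A=np.c_[2*W,np.ones(len(W))]; s=np.linalg.lstsq(A,(W**2).sum(1),rcond=None)[0]
    print(st[i].tolist(),ce[i].round(1),'encl',round(x,4),round(y,4),'r',round(r,4),'fit',s[:2].round(4),np.sqrt(s[2]+s[0]**2+s[1]**2).round(4))
    return W
E
python3 - <<'E'
from h import *
s=telemetry.get_state();print(s['position'])
w=cap('wrist','w4.png')
P=(.512,-.046,.109);print(proj(w,P))
print(blobs(w,(95,90,50),(125,255,255)))
ell(w,(95,90,50),(125,255,255),proj(w,P),.109)
p=s['position'];print('foot bottom/top proj',proj(w,p-[0,0,.081]),proj(w,p-[0,0,.068]))
E
```

```text
time: 5.57
position: [0.4761, -0.1092, 0.2594]
tool_rot: [0.85, 0.526, -0.001, -0.001]
force: [0.3, -0.9, -2.1]
opening: 0.0281
grasp_force: 78.8
[ 0.47611803 -0.10915936  0.25944223]
[293.41234112 112.71672563]
[([259, 87, 58, 59, 2625], [288.0, 116.3])]
[259, 87, 58, 59, 2625] [288.  116.3] encl 0.5067 -0.0469 r 0.0228 fit [ 0.5068 -0.0469] 0.0221
foot bottom/top proj [288.2058317  232.09278715] [288.19222255 239.90156101]
```

View pics/w4.png

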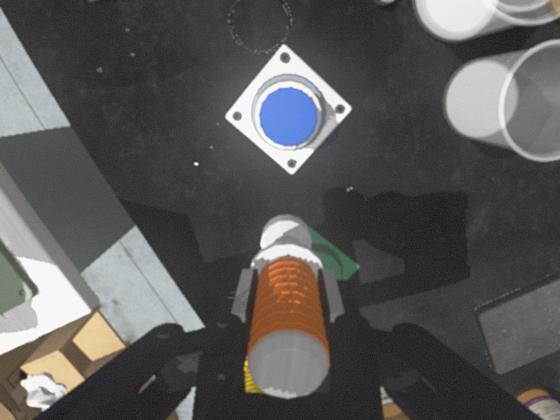

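The blue cap is at (288,116) in the wrist view, fitting (0.507, -0.047) with radius 22 mm against 23 mm expected. The foot is at about (286,231). I'll fit the foot's front edge to get its offset from the TCP.

```bash
python3 - <<'E'
from h import *
from scipy.optimize import least_squares
s=telemetry.get_state();p=s['position'];w=cap('wrist')
im=cv2.imread('pics/w4.png')
g=cv2.GaussianBlur(cv2.cvtColor(im,cv2.COLOR_BGR2GRAY),(3,3),0)
m=(g>105).astype(np.uint8); m[:205]=0;m[250:]=0;m[:,:255]=0;m[:,316:]=0
h=cv2.cvtColor(im,cv2.COLOR_BGR2HSV); m[h[:,:,1]>70]=0
ct=max(cv2.findContours(m,cv2.RETR_EXTERNAL,cv2.CHAIN_APPROX_NONE)[0],key=len)[:,0]
ct=ct[(ct[:,1]<232)]
print(ct[:,0].min(),ct[:,0].max(),ct[:,1].min())
z=p[2]-.081
W=np.array([onz(w,q,z)[:2] for q in ct])
f=least_squares(lambda v:np.hypot(*(W-v).T)-.0162,p[:2],loss='soft_l1',f_scale=.001)
print('foot',f.x,'tcp',p, np.abs(f.fun).mean())
M=R.from_quat(s['tool_rot']).as_matrix()
print('foot-tcp in tool',(M.T@np.r_[f.x-p[:2],0]*1000).round(1))
d=np.r_[np.array([.5068,-.0469])-f.x,0];print('to cap, tool cm',(M.T@d*100).round(2))
E
```

```text
262 309 214
foot [ 0.47261779 -0.11239538] tcp [ 0.47617282 -0.10950085  0.25963879] 0.00021259104266531322
foot-tcp in tool [-4.2 -1.9  0. ]
to cap, tool cm [ 7.39  0.13 -0.01]
```

```bash
python3 -m inch '[[3,0.1,0.5,0,0,0],[6,0.1,1.5,0,0,0],[7.4,0.1,3,0,0,0],[7.4,0.1,4.8,0,0,0],[7.4,0.1,4.8,0,0,0],[7.4,0.1,4.8,0,0,0]]'
python3 - <<'E'
from h import *
s=telemetry.get_state();print(s['position'],s['force'])
w=cap('wrist','w5.png');a=cap('scene','a5.png');b=cap('top')
W=ell(w,(95,90,50),(125,255,255),(287,200),.109)
cr=a['frame'][160:235,225:325,::-1]; A=cv2.resize(cr,(400,300),interpolation=cv2.INTER_CUBIC)
cw=w['frame'][150:330,180:400,::-1]; B=cv2.resize(cw,(367,300),interpolation=cv2.INTER_CUBIC)
cv2.imwrite('pics/c5.png',np.hstack([A,B]))
E
```

```text
time: 6.17
position: [0.51, -0.0439, 0.212]
tool_rot: [0.851, 0.526, -0.001, -0.001]
force: [0.2, 0.8, -1.4]
opening: 0.0272
grasp_force: 78.9
[ 0.51001369 -0.04391026  0.21199459] [ 0.17571681  0.75404479 -1.40570341]
[255, 195, 63, 47, 1343] [285.5 212.7] encl 0.5066 -0.0465 r 0.0234 fit [ 0.5072 -0.0457] 0.0197
```

View pics/c5.png

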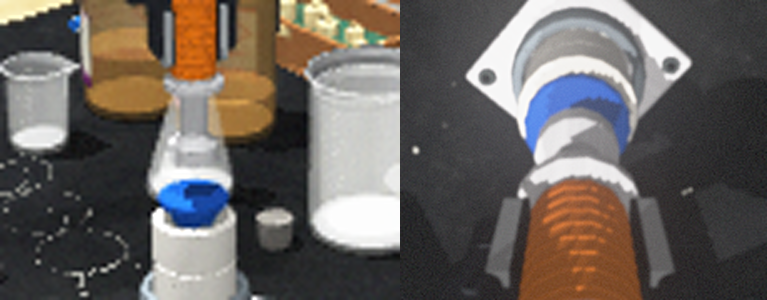

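The scene crop (left) has the tool axis over the cap laterally, within about 1 mm. The wrist crop (right) has the foot centred across the cap, with both at about column 578. I'll go lower to reduce parallax and refine numerically.

```bash
python3 -m inch '[[0,0,0.6,0,0,0],[0,0,1.2,0,0,0],[0,0,1.6,0,0,0],[0,0,1.6,0,0,0],[0,0,1.6,0,0,0]]'
cat >> h.py <<'E'
from scipy.optimize import least_squares
def footcap(zc):
    s=telemetry.get_state();p=s['position'];zf=p[2]-.0805
    w=cap('wrist','f%d.png'%(s['time']*100)); h=cv2.cvtColor(w['frame'],cv2.COLOR_RGB2HSV)
    m=cv2.morphologyEx(cv2.inRange(h,(95,90,50),(125,255,255)),cv2.MORPH_CLOSE,np.ones((3,3)))
    n,l,st,ce=cv2.connectedComponentsWithStats(m); i=1+np.argmax(st[1:,4]); bl=l==i
    # cap outline: first blue from the top and outer sides; foot edge: last blue going down in each column
    top=[];bot=[]
    for x in range(st[i,0],st[i,0]+st[i,2]):
        y=np.where(bl[:,x])[0]; top.append((x,y.min()-.5)); bot.append((x,y.max()+.5))
    L=[];Rr=[]
    for y in range(st[i,1],st[i,1]+st[i,3]):
        x=np.where(bl[y])[0]; 
        if len(x)>0: L.append((x.min()-.5,y));Rr.append((x.max()+.5,y))
    out=np.array(top[2:-2]+L[1:-4]+Rr[1:-4]); W=np.array([onz(w,q,zc)[:2] for q in out])
    f=least_squares(lambda v:np.hypot(*(W-v).T)-.023,p[:2],loss='soft_l1',f_scale=.0007)
    fr=least_squares(lambda v:np.hypot(*(W-v[:2]).T)-v[2],[*p[:2],.023],loss='soft_l1',f_scale=.0007)
    bot=np.array(bot); cx=bot[:,0].mean(); k=np.abs(bot[:,0]-cx)<15; V=np.array([onz(w,q,zf)[:2] for q in bot[k]])
    g=least_squares(lambda v:np.hypot(*(V-v).T)-.016,p[:2],loss='soft_l1',f_scale=.0007)
    M=R.from_quat(s['tool_rot']).as_matrix()
    print('st',st[i].tolist(),'bot',bot[::6].tolist())
    print('tcp',p.round(4),'F',s['force'].round(2) if hasattr(s['force'],'round') else s['force'],'cap',f.x.round(4),np.abs(f.fun).mean().round(5),'free',fr.x.round(4),'foot',g.x.round(4),np.abs(g.fun).mean().round(5))
    print('foot->cap in tool mm',(M.T@np.r_[f.x-g.x,0]*1000).round(1), 'euler tilt',np.round(M[2],4))
E
python3 -c "
from h import *
footcap(.109)"
```

```text
time: 6.73
position: [0.5106, -0.0432, 0.1967]
tool_rot: [0.851, 0.526, -0.0, -0.0]
force: [0.0, -0.0, -2.5]
opening: 0.0274
grasp_force: 78.9
st [252, 202, 67, 51, 1124] bot [[252.0, 244.5], [258.0, 251.5], [264.0, 226.5], [270.0, 219.5], [276.0, 216.5], [282.0, 214.5], [288.0, 213.5], [294.0, 214.5], [300.0, 216.5], [306.0, 222.5], [312.0, 249.5], [318.0, 238.5]]
tcp [ 0.5106 -0.0432  0.1967] F [ 0.03 -0.04 -2.54] cap [ 0.5068 -0.0464] 0.00038 free [ 0.507  -0.046   0.0226] foot [ 0.5087 -0.0456] 0.00018
foot->cap in tool mm [-1.6 -1.3  0. ] euler tilt [-2.e-04 -8.e-04 -1.e+00]
```

```bash
python3 -m inch '[[-0.12,-0.08,0.1,0,0,0],[-0.12,-0.08,0.4,0,0,0],[-0.12,-0.08,0.4,0,0,0],[-0.12,-0.08,0.4,0,0,0]]'
python3 -c "
from h import *
footcap(.109)"
```

```text
time: 7.12
position: [0.5094, -0.0439, 0.1928]
tool_rot: [0.85, 0.526, -0.0, -0.0]
force: [0.4, 0.6, -2.4]
opening: 0.0273
grasp_force: 78.9
st [252, 202, 68, 51, 1167] bot [[252.0, 244.5], [258.0, 251.5], [264.0, 226.5], [270.0, 219.5], [276.0, 215.5], [282.0, 213.5], [288.0, 213.5], [294.0, 215.5], [300.0, 217.5], [306.0, 222.5], [312.0, 249.5], [318.0, 246.5]]
tcp [ 0.5094 -0.0439  0.1928] F [ 0.38  0.58 -2.36] cap [ 0.5068 -0.0464] 0.00037 free [ 0.5071 -0.046   0.0225] foot [ 0.5067 -0.0459] 0.00026
foot->cap in tool mm [-0.5  0.3 -0. ] euler tilt [-0.e+00 -4.e-04 -1.e+00]
```

```bash
python3 -m inch '[[0,0,0.1,0,0,0],[0,0,0.2,0,0,0],[0,0,0.2,0,0,0]]' | grep -E "time|pos|force"; python3 -m inch '[[0,0,0.1,0,0,0],[0,0,0.1,0,0,0],[0,0,0.1,0,0,0]]'| grep -E "time|pos|force"; python3 -m inch '[[0,0,0.1,0,0,0],[0,0,0.1,0,0,0],[0,0,0.1,0,0,0]]'| grep -E "time|pos|force"
```

```text
time: 7.42
position: [0.5095, -0.0439, 0.1908]
force: [-0.4, 0.3, -2.0]
grasp_force: 78.9
time: 7.67
position: [0.5095, -0.0439, 0.19]
force: [-0.7, 0.4, -1.4]
grasp_force: 78.9
time: 7.92
position: [0.5098, -0.0439, 0.1891]
force: [0.5, 0.5, -1.3]
grasp_force: 78.9
```

```bash
for i in 1; do python3 -m inch '[[0,0,0.05,0,0,0],[0,0,0.1,0,0,0],[0,0,0.1,0,0,0]]' | grep -E "time|pos|^force"; python3 -m inch '[[0,0,0.05,0,0,0],[0,0,0.1,0,0,0],[0,0,0.1,0,0,0]]'| grep -E "time|pos|^force"; done; python3 -c "
from h import *
footcap(.107)"
```

```text
time: 8.17
position: [0.5098, -0.044, 0.1881]
force: [1.4, 0.4, -0.5]
time: 8.42
position: [0.5098, -0.044, 0.1871]
force: [0.7, -0.5, 0.1]
st [252, 204, 68, 50, 1107] bot [[252.0, 249.5], [258.0, 252.5], [264.0, 226.5], [270.0, 219.5], [276.0, 215.5], [282.0, 214.5], [288.0, 214.5], [294.0, 215.5], [300.0, 218.5], [306.0, 222.5], [312.0, 249.5], [318.0, 248.5]]
tcp [ 0.5098 -0.044   0.1871] F [ 0.72 -0.52  0.13] cap [ 0.5069 -0.0465] 0.00038 free [ 0.5071 -0.0459  0.0225] foot [ 0.5069 -0.0462] 0.00016
foot->cap in tool mm [-0.2  0.1  0. ] euler tilt [ 2.e-04  6.e-04 -1.e+00]
```

Foot and cap are centred within 1 mm and in contact, and the spring is about 0.7 N/mm. I'll continue in 0.5 mm steps with a force guard between calls.

```bash
cat > g.py <<'E'
import sys
from workcell import telemetry
s=telemetry.get_state(); f=s['force'][2]+2.4
print(round(s['time'],2),round(s['position'][2],4),'press',round(f,1),flush=True)
sys.exit(f>float(sys.argv[1]))
E
python3 -m inch '[[0,0,0.03,0,0,0],[0,0,0.06,0,0,0]]' >/dev/null; python3 g.py 6 && python3 -m inch '[[0,0,0.03,0,0,0],[0,0,0.06,0,0,0]]' >/dev/null && python3 g.py 7 && python3 -m inch '[[0,0,0.03,0,0,0],[0,0,0.06,0,0,0]]' >/dev/null && python3 g.py 8 && python3 -m inch '[[0,0,0.03,0,0,0],[0,0,0.06,0,0,0]]' >/dev/null && python3 g.py 8 && python3 -m inch '[[0,0,0.03,0,0,0],[0,0,0.06,0,0,0]]' >/dev/null && python3 g.py 8 && python3 -m inch '[[0,0,0.03,0,0,0],[0,0,0.06,0,0,0]]' >/dev/null && python3 g.py 8
```

```text
8.63 0.1866 press 2.9False
```

```bash
sed -i 's/sys.exit(f>/sys.exit(int(f>/; s/argv\[1\]))/argv[1])))/' g.py; tail -1 g.py
python3 -m inch '[[0,0,0.03,0,0,0],[0,0,0.06,0,0,0]]' >/dev/null; python3 g.py 7 && python3 -m inch '[[0,0,0.03,0,0,0],[0,0,0.06,0,0,0]]' >/dev/null && python3 g.py 7 && python3 -m inch '[[0,0,0.03,0,0,0],[0,0,0.06,0,0,0]]' >/dev/null && python3 g.py 8 && python3 -m inch '[[0,0,0.03,0,0,0],[0,0,0.06,0,0,0]]' >/dev/null && python3 g.py 8 && python3 -m inch '[[0,0,0.03,0,0,0],[0,0,0.06,0,0,0]]' >/dev/null && python3 g.py 8 && python3 -m inch '[[0,0,0.03,0,0,0],[0,0,0.06,0,0,0]]' >/dev/null && python3 g.py 8
```

```text
sys.exit(int(f>float(sys.argv[1])))
8.8 0.1859 press 3.9
8.97 0.1854 press 4.5
9.13 0.1848 press 4.8
9.3 0.1841 press 4.7
9.47 0.1836 press 5.2
9.63 0.1829 press 5.9
```

```bash

python3 -m inch '[[0,0,0.03,0,0,0],[0,0,0.06,0,0,0]]' >/dev/null; python3 g.py 9 && python3 -m inch '[[0,0,0.03,0,0,0],[0,0,0.06,0,0,0]]' >/dev/null && python3 g.py 9 && python3 -m inch '[[0,0,0.03,0,0,0],[0,0,0.06,0,0,0]]' >/dev/null && python3 g.py 10 && python3 -m inch '[[0,0,0.03,0,0,0],[0,0,0.06,0,0,0]]' >/dev/null && python3 g.py 10 && python3 -m inch '[[0,0,0.03,0,0,0],[0,0,0.06,0,0,0]]' >/dev/null && python3 g.py 10 && python3 -m inch '[[0,0,0.03,0,0,0],[0,0,0.06,0,0,0]]' >/dev/null && python3 g.py 10 && python3 -m inch '[[0,0,0.03,0,0,0],[0,0,0.06,0,0,0]]' >/dev/null && python3 g.py 10 && python3 -m inch '[[0,0,0.03,0,0,0],[0,0,0.06,0,0,0]]' >/dev/null && python3 g.py 10
```

```text
9.8 0.1824 press 5.2
9.97 0.1817 press 6.4
10.13 0.1812 press 6.8
10.3 0.1805 press 7.6
10.47 0.1799 press 8.0
10.63 0.1794 press 8.5
10.8 0.1788 press 7.7
10.97 0.1783 press 8.9
```

```bash

python3 -m inch '[[0,0,0.03,0,0,0],[0,0,0.05,0,0,0]]' >/dev/null; python3 g.py 11 && python3 -m inch '[[0,0,0.03,0,0,0],[0,0,0.05,0,0,0]]' >/dev/null && python3 g.py 12 && python3 -m inch '[[0,0,0.03,0,0,0],[0,0,0.05,0,0,0]]' >/dev/null && python3 g.py 12 && python3 -m inch '[[0,0,0.03,0,0,0],[0,0,0.05,0,0,0]]' >/dev/null && python3 g.py 12.5 && python3 -m inch '[[0,0,0.03,0,0,0],[0,0,0.05,0,0,0]]' >/dev/null && python3 g.py 13 && python3 -m inch '[[0,0,0.03,0,0,0],[0,0,0.05,0,0,0]]' >/dev/null && python3 g.py 13 && python3 -m inch '[[0,0,0.03,0,0,0],[0,0,0.05,0,0,0]]' >/dev/null && python3 g.py 13 && python3 -m inch '[[0,0,0.03,0,0,0],[0,0,0.05,0,0,0]]' >/dev/null && python3 g.py 13
```

```text
11.13 0.1779 press 8.1
11.3 0.1774 press 10.0
11.47 0.1769 press 9.6
11.63 0.1765 press 10.1
11.8 0.176 press 10.0
11.97 0.1756 press 11.1
12.13 0.1753 press 12.9
12.3 0.1749 press 12.0
```

```bash

python3 -m inch '[[0,0,0.02,0,0,0],[0,0,0.03,0,0,0]]' >/dev/null; python3 g.py 15 && python3 -m inch '[[0,0,0.02,0,0,0],[0,0,0.03,0,0,0]]' >/dev/null && python3 g.py 16 && python3 -m inch '[[0,0,0.02,0,0,0],[0,0,0.03,0,0,0]]' >/dev/null && python3 g.py 16 && python3 -m inch '[[0,0,0.02,0,0,0],[0,0,0.03,0,0,0]]' >/dev/null && python3 g.py 16 && python3 -m inch '[[0,0,0.02,0,0,0],[0,0,0.03,0,0,0]]' >/dev/null && python3 g.py 16 && python3 -m inch '[[0,0,0.02,0,0,0],[0,0,0.03,0,0,0]]' >/dev/null && python3 g.py 16
```

```text
12.47 0.1747 press 12.0
12.63 0.1745 press 13.8
12.8 0.1743 press 13.7
12.97 0.1742 press 15.2
13.13 0.1739 press 15.8
13.3 0.1737 press 14.9
```

```bash

python3 -m inch '[[0,0,0.02,0,0,0],[0,0,0.03,0,0,0]]' >/dev/null; python3 g.py 19 && python3 -m inch '[[0,0,0.02,0,0,0],[0,0,0.03,0,0,0]]' >/dev/null && python3 g.py 19 && python3 -m inch '[[0,0,0.02,0,0,0],[0,0,0.03,0,0,0]]' >/dev/null && python3 g.py 20 && python3 -m inch '[[0,0,0.02,0,0,0],[0,0,0.03,0,0,0]]' >/dev/null && python3 g.py 21
```

```text
13.47 0.1733 press 15.3
13.63 0.1733 press 17.2
13.8 0.1729 press 15.5
13.97 0.1728 press 18.0
```

```bash

python3 -m inch '[[0,0,0.02,0,0,0],[0,0,0.03,0,0,0]]' >/dev/null; python3 g.py 21 && python3 -m inch '[[0,0,0.02,0,0,0],[0,0,0.03,0,0,0]]' >/dev/null && python3 g.py 21 && python3 -m inch '[[0,0,0.02,0,0,0],[0,0,0.03,0,0,0]]' >/dev/null && python3 g.py 22 && python3 -m inch '[[0,0,0.02,0,0,0],[0,0,0.03,0,0,0]]' >/dev/null && python3 g.py 22; python3 -c "
from h import *
footcap(.092);s=telemetry.get_state();print(s['opening'],s['moment'])"
```

```text
14.13 0.1724 press 14.6
14.3 0.1714 press 10.2
14.47 0.1704 press 8.0
14.63 0.1697 press 7.4
st [252, 204, 69, 49, 1068] bot [[252.0, 236.5], [258.0, 252.5], [264.0, 226.5], [270.0, 218.5], [276.0, 215.5], [282.0, 214.5], [288.0, 214.5], [294.0, 215.5], [300.0, 217.5], [306.0, 222.5], [312.0, 249.5], [318.0, 247.5]]
tcp [ 0.5094 -0.0438  0.1697] F [-0.06 -0.02  4.98] cap [ 0.507  -0.0459] 0.00046 free [ 0.5075 -0.0449  0.0221] foot [ 0.5064 -0.046 ] 0.00019
foot->cap in tool mm [ 0.3  0.4 -0. ] euler tilt [ 1.e-04 -5.e-04 -1.e+00]
0.02714480009540247 [-0.06820409 -0.27915374 -0.02135829]
```

The force fell from 18 to 7 N, so the snap gave way. I'll keep pressing gently to confirm the cap is home.

```bash

python3 -m inch '[[0,0,0.03,0,0,0],[0,0,0.05,0,0,0]]' >/dev/null; python3 g.py 18 && python3 -m inch '[[0,0,0.03,0,0,0],[0,0,0.05,0,0,0]]' >/dev/null && python3 g.py 18 && python3 -m inch '[[0,0,0.03,0,0,0],[0,0,0.05,0,0,0]]' >/dev/null && python3 g.py 18 && python3 -m inch '[[0,0,0.03,0,0,0],[0,0,0.05,0,0,0]]' >/dev/null && python3 g.py 18 && python3 -m inch '[[0,0,0.03,0,0,0],[0,0,0.05,0,0,0]]' >/dev/null && python3 g.py 18 && python3 -m inch '[[0,0,0.03,0,0,0],[0,0,0.05,0,0,0]]' >/dev/null && python3 g.py 18
```

```text
14.85 0.1692 press 7.8
15.02 0.1688 press 8.5
15.18 0.1683 press 8.1
15.35 0.1679 press 8.4
15.52 0.1674 press 8.9
15.68 0.167 press 9.9
```

```bash

python3 -m inch '[[0,0,0.03,0,0,0],[0,0,0.05,0,0,0]]' >/dev/null; python3 g.py 17 && python3 -m inch '[[0,0,0.03,0,0,0],[0,0,0.05,0,0,0]]' >/dev/null && python3 g.py 17 && python3 -m inch '[[0,0,0.03,0,0,0],[0,0,0.05,0,0,0]]' >/dev/null && python3 g.py 17 && python3 -m inch '[[0,0,0.02,0,0,0],[0,0,0.04,0,0,0]]' >/dev/null && python3 g.py 17 && python3 -m inch '[[0,0,0.02,0,0,0],[0,0,0.04,0,0,0]]' >/dev/null && python3 g.py 17 && python3 -m inch '[[0,0,0.02,0,0,0],[0,0,0.04,0,0,0]]' >/dev/null && python3 g.py 17 && python3 -m inch '[[0,0,0.02,0,0,0],[0,0,0.04,0,0,0]]' >/dev/null && python3 g.py 17 && python3 -m inch '[[0,0,0.02,0,0,0],[0,0,0.04,0,0,0]]' >/dev/null && python3 g.py 17
```

```text
15.85 0.1665 press 8.9
16.02 0.1661 press 10.5
16.18 0.1656 press 10.8
16.35 0.1655 press 13.4
16.52 0.1655 press 15.5
16.68 0.1654 press 16.9
16.85 0.1654 press 19.1
```

The hard stop was felt at z = 0.1655 with 19 N, so the cap is home. Next I'll lift straight up, move back and measure the cap height.

```bash
python3 -m inch '[[0,0,-0.3,0,0,0],[0,0,-0.8,0,0,0],[0,0,-1.3,0,0,0],[0,0,-1.8,0,0,0],[0,0,-2.5,0,0,0],[0,0,-4.5,0,0,0],[0,0,-7,0,0,0],[0,0,-9,0,0,0]]'
python3 -m inch '[[-4,0,0,0,0,0],[-7.5,0,0,0,0,0],[-7.5,0,0,0,0,0],[-7.5,0,0,0,0,0]]'
python3 - <<'E'
from h import *
a=cap('scene','a6.png');b=cap('top');w=cap('wrist','w6.png')
s=telemetry.get_state();print(s['position'])
lo,hi=(95,90,50),(125,255,255)
for z in(.098,.109): ell(w,lo,hi,(288,116),z)
for nm,c in(('a',a),('b',b)): print(nm,[x for x in blobs(c,lo,hi) if (np.hypot(*(np.array(x[1])-((273,213) if nm=='a' else (281,201))))<15)], proj(c,(.507,-.047,.098)),proj(c,(.507,-.047,.109)))
delta((.4502,-.2298,.25),-26.6)
E
```

```text
time: 17.52
position: [0.5086, -0.0438, 0.2542]
tool_rot: [0.85, 0.526, -0.001, -0.001]
force: [1.3, -0.1, -2.0]
opening: 0.0275
grasp_force: 79.2
time: 17.85
position: [0.4747, -0.1118, 0.2532]
tool_rot: [0.851, 0.525, -0.001, -0.001]
force: [0.0, 0.2, -2.8]
opening: 0.0277
grasp_force: 79.2
[ 0.47601246 -0.11033631  0.25322521]
[259, 86, 57, 58, 2535] [287.  114.4] encl 0.5066 -0.047 r 0.0227 fit [ 0.5065 -0.0469] 0.022
[259, 86, 57, 58, 2535] [287.  114.4] encl 0.5068 -0.0465 r 0.0218 fit [ 0.5068 -0.0464] 0.0212
a [([264, 208, 18, 10, 146], [272.8, 212.6])] [274.14022183 211.96702491] [274.0734228 208.1594834]
b [([275, 196, 9, 13, 81], [278.6, 201.4])] [281.1073966  201.08333436] [281.12867848 200.58370817]
row [-11.84, 3.02, 0.31, -0.002, -0.0, 0.002] yang -26.6
```

The cap is home: its scene blob is now 18x10 px, the same as the closed one, and its radius fits z = 0.098. I'll carry the tool back above the stand and measure foot against stand there.

```bash
python3 -m inch '[[-4,1,0,0,0,0],[-8,2,0.1,0,0,0],[-11.8,3,0.3,0,0,0],[-11.8,3,4,0,0,0],[-11.8,3,8,0,0,0],[-11.8,3,12.8,0,0,0],[-11.8,3,12.8,0,0,0],[-11.8,3,12.8,0,0,0]]'
python3 -m inch '[[0,0,0,0,0,0],[0,0,0,0,0,0]]' | grep pos
cat > m.py <<'E'
from h import *
s=telemetry.get_state();p=s['position'];M=R.from_quat(s['tool_rot']).as_matrix();w=cap('wrist','s%d.png'%(s['time']*100))
h=cv2.cvtColor(w['frame'],cv2.COLOR_RGB2HSV)
m=cv2.inRange(h,(55,50,30),(95,255,255)); n,l,st,ce=cv2.connectedComponentsWithStats(m)
i=min((i for i in range(1,n) if st[i,4]>800),key=lambda i:np.hypot(*(ce[i]-(288,190))));q=np.argwhere(l==i)[:,::-1]
W=np.array([onz(w,k,.02)[:2] for k in q],np.float32); r=cv2.minAreaRect(W);print(st[i],r)
# foot upper edge: per column, first non-green low-sat bright pixel below green
g=l==i; pts=[]
for x in range(270,307):
    y=np.where((h[160:300,x,1]<45)&(h[160:300,x,2]>90))[0]
    if len(y): pts.append((x,160+y[0]-.5))
pts=np.array(pts);print(pts[::4].tolist())
zf=p[2]-.081
V=np.array([onz(w,k,zf)[:2] for k in pts]); f=least_squares(lambda v:np.hypot(*(V-v).T)-.016,p[:2],loss='soft_l1',f_scale=.0007)
print('foot',f.x,np.abs(f.fun).mean(),'tcp',p,'foot->stand tool mm',(M.T@np.r_[np.array(r[0])-f.x,0]*1000).round(1),s['force'])
delta((.4502,-.2298,.0868),-26.6)
E
python3 m.py
```

```text
time: 18.67
position: [0.449, -0.2284, 0.1233]
tool_rot: [0.85, 0.527, -0.002, -0.003]
force: [0.8, -0.1, -1.7]
opening: 0.0275
grasp_force: 79.2
position: [0.4523, -0.2305, 0.1281]
[ 208  137  152  118 8773] ((0.4513839781284332, -0.2256862223148346), (0.08050812035799026, 0.08124593645334244), 23.849599838256836)
[[270.0, 219.5], [274.0, 217.5], [278.0, 215.5], [282.0, 214.5], [286.0, 213.5], [290.0, 213.5], [294.0, 214.5], [298.0, 216.5], [302.0, 219.5], [306.0, 223.5]]
foot [ 0.45039721 -0.23312675] 0.00021389570312855847 tcp [ 0.45231494 -0.23046145  0.12812339] foot->stand tool mm [ 7.1 -2.4 -0. ] [ 0.20436811 -0.18737518 -1.59042713]
row [-0.02, -0.23, 4.14, 0.005, 0.0, 0.002] yang -26.6
```

```bash
python3 -m inch '[[0.3,-0.2,0.8,0,0,0],[0.3,-0.2,1.6,0,0,0],[0.3,-0.2,1.9,0,0,0],[0.3,-0.2,1.9,0,0,0],[0.3,-0.2,1.9,0,0,0]]' | grep -E "pos|^force"; python3 m.py
```

```text
position: [0.4496, -0.2263, 0.1064]
force: [-0.1, 0.5, -2.8]
[ 210  144  163  124 9209] ((0.451730340719223, -0.22524720430374146), (0.08027839660644531, 0.07979535311460495), 23.547101974487305)
[[270.0, 218.5], [274.0, 216.5], [278.0, 214.5], [282.0, 214.5], [286.0, 213.5], [290.0, 213.5], [294.0, 214.5], [298.0, 216.5], [302.0, 219.5], [306.0, 222.5]]
foot [ 0.44732667 -0.22858834] 0.0011227840726945185 tcp [ 0.44961302 -0.22634754  0.10644792] foot->stand tool mm [ 5.   2.4 -0. ] [-0.12889453  0.53183477 -2.83662114]
row [-0.28, 0.18, 1.99, -0.0, -0.0, 0.001] yang -26.6
```

```bash
python3 - <<'E'
from h import *
ps=[]
for k in range(3):
    w=cap('wrist');s=telemetry.get_state();ps.append(s['position'])
print(np.array(ps).round(4).tolist())
M=R.from_quat(s['tool_rot']).as_matrix();p=s['position']
f=w['frame'].astype(int); g=cv2.GaussianBlur(w['frame'],(3,1),0)
for y in range(140,226,2):
    X=M.T@(onz(w,(288,y),.02)-p)*1000
    print(y,X[0].round(1),g[y,288].tolist(),end=' | ')
print()
# silhouettes: left/right green extents per row, to get the square's corners
h=cv2.cvtColor(w['frame'],cv2.COLOR_RGB2HSV);m=cv2.inRange(h,(50,40,25),(95,255,255));n,l,st,ce=cv2.connectedComponentsWithStats(m)
i=min((i for i in range(1,n) if st[i,4]>800),key=lambda i:np.hypot(*(ce[i]-(288,190))));q=np.argwhere(l==i)[:,::-1]
for nm,k in(('L',q[:,0].argmin()),('R',q[:,0].argmax()),('T',q[:,1].argmin()),('B',q[:,1].argmax())):
    print(nm,q[k],(M.T@(onz(w,q[k],.02)-p)*1000).round(1)[:2])
E
```

```text
[[0.4499, -0.2265, 0.1068], [0.4499, -0.2266, 0.1069], [0.4499, -0.2266, 0.1069]]
140 59.0 [72, 77, 77] | 142 57.7 [71, 76, 74] | 144 56.5 [68, 76, 70] | 146 55.3 [65, 74, 71] | 148 54.0 [74, 100, 86] | 150 52.8 [99, 157, 126] | 152 51.5 [117, 195, 153] | 154 50.3 [127, 212, 164] | 156 49.0 [126, 211, 163] | 158 47.8 [130, 214, 167] | 160 46.5 [129, 213, 167] | 162 45.2 [130, 215, 166] | 164 44.0 [130, 215, 168] | 166 42.7 [131, 216, 170] | 168 41.4 [129, 213, 168] | 170 40.1 [129, 214, 168] | 172 38.8 [132, 215, 172] | 174 37.5 [129, 214, 170] | 176 36.2 [130, 216, 171] | 178 34.9 [118, 192, 153] | 180 33.6 [88, 135, 109] | 182 32.3 [91, 138, 111] | 184 31.0 [101, 151, 121] | 186 29.7 [107, 170, 136] | 188 28.4 [132, 213, 170] | 190 27.0 [133, 215, 168] | 192 25.7 [136, 216, 172] | 194 24.3 [136, 215, 171] | 196 23.0 [135, 214, 171] | 198 21.6 [135, 215, 169] | 200 20.3 [138, 216, 171] | 202 18.9 [135, 214, 172] | 204 17.6 [138, 214, 172] | 206 16.2 [137, 210, 168] | 208 14.8 [139, 216, 173] | 210 13.4 [129, 195, 158] | 212 12.0 [101, 138, 117] | 214 10.6 [155, 167, 158] | 216 9.2 [198, 199, 197] | 218 7.8 [190, 191, 189] | 220 6.4 [240, 238, 239] | 222 5.0 [248, 248, 248] | 224 3.6 [247, 247, 247] | 
L [208 236] [ -5.2 -54.2]
R [372 220] [ 6.4 56.3]
T [280 144] [56.5 -4.9]
B [324 267] [-28.5  25.4]
```

```bash
python3 -m inch '[[0.2,0.18,0,0,0,0],[0.2,0.18,0,0,0,0],[0.2,0.18,0.3,0,0,0],[0.2,0.18,0.6,0,0,0],[0.2,0.18,0.6,0,0,0]]' | grep -E "pos|^force"; python3 g.py 3 && python3 -m inch '[[0,0,0.2,0,0,0],[0,0,0.4,0,0,0],[0,0,0.4,0,0,0]]' | grep -E "pos|^force"; python3 g.py 3 && python3 -m inch '[[0,0,0.2,0,0,0],[0,0,0.4,0,0,0],[0,0,0.4,0,0,0]]' | grep -E "pos|^force";  python3 g.py 3 && python3 -m inch '[[0,0,0.2,0,0,0],[0,0,0.4,0,0,0],[0,0,0.4,0,0,0]]' | grep -E "pos|^force";  python3 g.py 3
```

```text
position: [0.4518, -0.2251, 0.1]
force: [-0.2, -0.0, -2.2]
19.92 0.1 press 0.2
position: [0.4521, -0.2255, 0.0963]
force: [0.4, -1.0, -3.3]
20.17 0.0963 press -0.9
position: [0.4521, -0.2254, 0.0923]
force: [0.0, 0.4, -1.6]
20.42 0.0923 press 0.8
position: [0.4521, -0.2254, 0.0883]
force: [-0.1, 0.0, -2.3]
20.67 0.0883 press 0.1
```

```bash
python3 -m inch '[[0,0,0.05,0,0,0],[0,0,0.1,0,0,0],[0,0,0.1,0,0,0]]' >/dev/null; python3 g.py 3 && python3 -m inch '[[0,0,0.03,0,0,0],[0,0,0.05,0,0,0],[0,0,0.05,0,0,0]]' >/dev/null;  python3 g.py 3 && python3 -m inch '[[0,0,0.03,0,0,0],[0,0,0.05,0,0,0],[0,0,0.05,0,0,0]]' >/dev/null;  python3 g.py 3 && python3 -m inch '[[0,0,0.03,0,0,0],[0,0,0.05,0,0,0],[0,0,0.05,0,0,0]]' >/dev/null;  python3 g.py 3
```

```text
20.92 0.0877 press 0.3
21.17 0.0872 press 0.0
21.42 0.0869 press 1.9
21.67 0.0868 press 7.8
```

The foot is on the recess floor, at the same height as when it was grasped. I'll ease off and release.

```bash
python3 -m inch '[[0,0,-0.05,0,0,0],[0,0,-0.05,0,0,0],[0,0,-0.05,0,0,0]]' >/dev/null; python3 g.py 9; python3 -m inch '[[0,0,0,0,0,0],[0,0,0,0,0,0],[0,0,0,0,0,0],[0,0,0,0,0,0],[0,0,0,0,0,0],[0,0,0,0,0,0],[0,0,0,0,0,0],[0,0,0,0,0,0]]' 1 20; python3 -m inch '[[0,0,-1,0,0,0],[0,0,-3,0,0,0],[0,0,-6,0,0,0],[0,0,-9,0,0,0],[0,0,-13,0,0,0],[0,0,-17,0,0,0],[0,0,-18,0,0,0],[0,0,-18,0,0,0]]'; python3 - <<'E'
from h import *
w=cap('wrist','w7.png');a=cap('scene','a7.png');s=telemetry.get_state()
print('or',[x for x in blobs(a,(3,120,100),(20,255,255)) if 290<x[1][0]<325 and 225<x[1][1]<290],'wrist or',blobs(w,(3,120,80),(20,255,255)))
for z in(.098,):print(proj(w,(.4507,-.2273,.126)),proj(w,(.4507,-.2273,.075)),proj(w,(.4507,-.2273,.02)))
m=cv2.inRange(cv2.cvtColor(w['frame'],cv2.COLOR_RGB2HSV),(0,0,185),(180,60,255))
n,l,st,ce=cv2.connectedComponentsWithStats(m);print([(st[i].tolist(),ce[i].round(0)) for i in range(1,n) if st[i,4]>80 and 260<ce[i][0]<320])
E
```

```text
21.92 0.0869 press 4.4
time: 22.58
position: [0.4523, -0.2254, 0.0867]
tool_rot: [0.85, 0.526, 0.0, -0.0]
force: [0.6, -0.3, 0.1]
opening: 0.0855
grasp_force: 0.0
time: 23.25
position: [0.4538, -0.2263, 0.2712]
tool_rot: [0.85, 0.526, 0.002, 0.004]
force: [-0.3, -0.9, -0.6]
opening: 0.0855
grasp_force: 0.0
or [([302, 236, 13, 24, 270], [307.9, 247.9])] wrist or [([269, 176, 31, 24, 322], [283.4, 184.4]), ([337, 288, 50, 58, 1255], [359.8, 324.8]), ([503, 322, 35, 24, 242], [515.8, 331.5])]
[283.25919565 206.16697135] [283.35294281 190.4109975 ] [283.42883897 177.82144696]
[([263, 163, 40, 35, 509], array([281., 177.])), ([266, 189, 34, 32, 823], array([283., 205.]))]
```

The tool stands upright. Its scene blob is unchanged at (308,248), and its top is at wrist (283,205) against a predicted (283,206). The cap is home, so I'm handing in.

```bash
python3 -m inch '[[0,0,0,0,0,0],[0,0,0,0,0,0]]' >/dev/null; python3 -c "
from workcell import manip
print(manip.hand_in())"
```

```text
the job is handed in; nothing more can be done
None
```

The proud cap was pressed home with the orange seating tool (about 19 N at most in the readings), the tool is back upright in its stand, and the job was handed in at about 23 s.

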